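Unclamp a marked valve block from the tilting vise and set it in the free tray

ROBOT

A 6-joint arm with a two-finger parallel gripper is mounted at the origin on the work surface. World frame = base frame: x ahead of the robot, y to its left, z up, the work surface at z = 0. Lengths are in mm, angles in rad, forces in N, time in s.
With the tool pointing down it reaches from about 350 to 975 mm from the base axis. Payload 7.1 kg.
Tool frame: the origin (TCP) lies on the front face of the gripper's body, between the roots of the fingers; the fingertips stand 80 mm ahead of it and the grasp point (between the pads) lies 61 mm ahead of it (env.tips_ahead is the distance from the TCP to the fingertips, in mm); z points along the fingers, y is the direction in which the jaws open and shut (so a half turn about z gives the same grasp; the last joint's range is limited). The gripper opens to 88 mm and grips with 3 to 60 N. Pads are 20 mm wide; open, the fingers measure 115 mm over their backs; the gripper's body (75 mm by 178 mm) begins 61 mm behind the grasp point.
Start: joints at [-1.175, 0.423, 1.63, -0, 1.089, -0.019], TCP at [251.895, -571.974, 302.675] pointing down, gripper open.
Joint ranges: [-3, 3], [-0.9, 2.11], [0.09, 2.58], [-1.31, 4.45], [0.11, 2.69], [-2.54, 2.54]. Speed limits (rad/s): [2.39, 2.39, 3.01, 3.14, 3.14, 3.14].

INTERFACE

Orientations are given as a unit quaternion [x, y, z, w].
In Python, from station import env, set_gripper, viewer, workorder gives the robot as it stands. Calls block until the motion is done:
- env.reach(position, orientation): joint-space move of the TCP to a pose.
- env.move_l(position, rot=None, rate=150, f_stop=None): straight line of the TCP; rot=None keeps the orientation; rate is the mean speed in mm/s. With f_stop (N) it stops when the force on the tool has changed by that much, and returns True; else False.
- env.move_joints(angles): joint-space move.
- set_gripper(opening): finger opening in mm; the grip force is fixed at half the most; returns when the fingers have stopped.
- env.hold(seconds).
- env.ik(position, orientation): joint angles nearest the present ones, or None.
- env.read_state(): the state.
- viewer.camera(name): name is "scene" or "top" or "wrist"; returns the picture (384x512x3 uint8, blue, green, red); there is no depth.
- viewer.camera_params(name): a dict with "fx", "fy", "cx", "cy" (pixels), "pose" (4x4, takes a point from camera to world coordinates); the wrist camera has in their place "tool_from_camera" (4x4, takes a point from camera to tool coordinates, whose origin is the TCP and whose axes are the flange's). Camera axes: x right, y up, looking along -z (the intrinsics and any distortion apply to the point x, -y, -z); pixel columns grow to the right and rows downward; lengths in mm; the calibration is good to about 2 mm. A picture is of the moment at which its call begins: read the wrist's pose just before it. camera_params takes no time and is no camera call.
A pose or a line that the arm cannot do raises env.IKError and nothing moves.
- workorder.sign_off(): hands the job in, once; it reports no verdict.
The state is a dict: "time_s": time; "qpos": joint angles; "dq": joint speeds; "tau": joint torques, N m; "tool_pos": TCP position; "orientation": TCP orientation; "force": force on the tool from outside, world axes, zero at the start; "wrist_torque": the same for the moment, N m; "width": finger opening in mm.
Only numpy, scipy, OpenCV 4.12 (cv2) and the standard library are available. Lean on these libraries where they do the work, as an engineer would, in place of code of your own. Each camera call takes 0.05 s, during which the arm holds its last target.

TASK

The valve block in the tilting vise has been marked. Pull the vise's red-handled lever right round towards you so that the jaw opens wide, then lift the block out and set it down gently, the same way up, flat on the floor of the one empty blue tray, lengthwise in it. Leave the vise open and do not disturb the two finished blocks or the other things on the bench.

Things in the scene. Friction and masses are not known exactly. Their poses are not given: they have to be found in the camera images.
- vise: Blue quick-action tilting vise, base 150 x 250 mm, fixed to the bench. Its bed (94 mm wide along the slope) is tipped 30 degrees towards the robot's side. Origin at the bench under the block's middle; x away from the robot, y to the left along the jaws' travel, z up.
- seat (a point): Point on the bed's surface under the block's middle, 92 mm above the bench. z is the bed's normal (30 degrees from vertical, leaning towards the robot), x points up the slope, y to the left. Fixed jaw's face at y = +50 mm, sliding jaw's at -50 mm when shut; jaws 72 mm wide, 34 mm high. A 9 mm high work stop (x -26 to -19, y -18 to +42 mm) keeps the block from sliding down.
- lever (a joint): Angle of the vise's cam lever, rad: 0 to 0.1 clamped (as found), 1.75 at its stop, jaw fully open. It turns about the bed's normal through lever_pivot, clockwise from above: clamped it points up the slope and 30 degrees to the right (seat frame x 0.87, y -0.5), open it points right and down the slope. It takes about 3 N at the handle and stays where it is left.
- lever_grip (a point): Middle of the red upright handle at the lever's end: a cylinder 20 mm across and 42 mm long, its axis along the bed's normal, free all round. It is 105 mm from the pivot's axis.
- lever_pivot (a point): Point on the lever's pivot axis, at the height of the handle's middle (67 mm above the bed); fixed to the vise; in the seat frame at x = 0, y = -118 mm. Same axes as the seat frame.
- jaw (a joint): Opening of the vise's sliding jaw, m: 0 shut on the block, 0.0175 with the lever at its stop. It slides along the seat frame's -y. The lever's spiral cam drives it, 10 mm per rad of lever angle; the jaw itself resists over 25 N of pushing.
- block: The marked valve block, milled aluminium, 36 x 100 x 50 mm (x, y, z), 0.3 to 0.6 kg; origin at the centre of its underside, z to its top with the black dot code. The 13 mm at each end are stepped down to 34 mm high. It sits tipped on the vise's bed, its ends in the jaws and its lower long side on the work stop. Its two long side faces are flat and free to grip; too long to grip by its ends.
- done_a: Finished valve block like block (36 x 100 x 50 mm, origin at the centre of the underside), standing in one of the blue trays. Leave it.
- done_b: The other finished valve block, standing in another blue tray. Leave it.
- tray_a: Shallow blue plastic tray, fixed on the board, holding done_a: outside 72 x 132 mm (x, y), rim 13 mm high, walls and floor 4 mm. Origin at the centre of its underside.
- tray_b: Tray of the same kind, holding done_b.
- tray_c: Tray of the same kind: the empty one. Origin at the centre of its underside, floor 4 mm above it, inside 64 x 124 mm, rim 13 mm above it. The long side is along its y. The three trays stand in a row, 87 mm apart along x, in any order.
- board: Plywood carrying board under the three trays, 275 x 165 x 10 mm (x, y, z), fixed; origin at the centre of its underside. It stands to the left or to the right of the vise.
- carton: Closed cardboard carton 240 x 150 x 75 mm, fixed, on the other side of the vise from the board; origin at the centre of its underside.
- ink_bottle: White ink bottle with red cap, 48 mm across, 120 mm high, standing behind the vise; origin at the centre of its underside. Leave it.
- solvent_can: Red can, 60 mm across, 130 mm high, standing behind the vise; origin at the centre of its underside. Leave it.
- brush: Hand brush 170 mm long lying flat behind and to the right. Leave it.
- tape_roll: Yellow roll of tape, 76 mm across, 24 mm high, lying flat behind and to the left; origin at the centre of its underside. Leave it.
Mind the look-alikes: they are no part of the job. What is shaped like the block but purple is not meant.

How it is judged (in metres and radians):
On the way, in this order (a step that is already met when the one before it is completed fails the run):
1. the jaw is opened wide with the lever while the block still rests in the vise (value of joint jaw above 0.013 m and z of block in the frame of seat below 0.01 m), for 0.2 s.
2. the block is lifted clear of the jaws in the gripper (distance between block and seat above 0.05 m and contact force between the fingers and block above 0.5 N), for 0.1 s.
At the end, for the whole second after the job is handed in: The block stands the same way up (within 0.08 rad), flat on the floor of the empty tray (underside within 4 mm of the floor, centre within 16 mm of the tray's centre each way, long side along the tray within 0.3 rad), let go and at rest; the vise jaw is open by more than 13 mm (z of block in the frame of tray_c between 0.001 and 0.008 m and x of block in the frame of tray_c between -0.016 and 0.016 m and y of block in the frame of tray_c between -0.016 and 0.016 m and angle between block's own z axis and vertical below 0.08 rad and angle between the y axis of block and the y axis of tray_c, either way round below 0.3 rad and linear speed of block below 0.02 m/s and contact force between the fingers and block below 0.1 N and value of joint jaw above 0.013 m); the robot touches nothing.
It fails at once if the block is let fall or knocked (moves faster than 0.4 m/s with the fingers off it) (linear speed of block above 0.4 m/s and contact force between the fingers and block below 0.05 N).
It fails at once if the block is set down hard (more than 60 N on the tray) (contact force between block and tray_c above 60 N).
It fails at once if a finished block is pushed more than 15 mm or tipped (distance of any of done_a, done_b from where it was at the start of the episode above 0.015 m or angle between any of done_a, done_b's own z axis and vertical above 0.3 rad).
It fails at once if the bottle, can, brush or tape roll is pushed more than 30 mm (distance of any of ink_bottle, solvent_can, brush, tape_roll from where it was at the start of the episode above 0.03 m).
It also fails if it takes over 51 s, if anything falls off the work surface, if the arm or the gripper's body presses on something with over 40 N, if the wrist force passes 120 N, or if a joint passes its speed limit or range.

## Working session

There is one attempt and no reset: what is moved stays moved. The work goes in short steps, each a Python script; the robot and the scene stay as the last script left them, time stands still between calls to the robot, and variables do not carry over. Pictures are saved under pics/ and viewed, and the job is handed in when it is done.

```bash
ls; mkdir -p pics; python3 - <<'E'
from station import env,set_gripper,viewer,workorder
import cv2,numpy as np
np.set_printoptions(precision=4,suppress=True)
for n in ["scene","top","wrist"]:
    cv2.imwrite(f"pics/a_{n}.png",viewer.camera(n)); print(n,viewer.camera_params(n))
print(env.read_state())
E
```

```text
pics
scene {'fx': 459.6057303555835, 'fy': 459.6057303555835, 'cx': 247.85923007948713, 'cy': 184.07738624927507, 'pose': array([[  -0.7629,   -0.3936,    0.5129, 1183.4937],
       [   0.6465,   -0.4553,    0.6122,  702.9025],
       [  -0.0075,    0.7986,    0.6018,  825.4423],
       [   0.    ,    0.    ,    0.    ,    1.    ]])}
top {'fx': 422.54143807926897, 'fy': 422.54143807926897, 'cx': 248.82458414543797, 'cy': 189.0364725915943, 'pose': array([[   0.0277,    0.9955,   -0.091 ,  489.3276],
       [  -0.9991,    0.0306,    0.0308,   18.6208],
       [   0.0334,    0.0901,    0.9954, 1246.8606],
       [   0.    ,    0.    ,    0.    ,    1.    ]])}
wrist {'fx': 336.65161849024884, 'fy': 336.65161849024884, 'cx': 254.3046816892947, 'cy': 189.22222434696337, 'tool_from_camera': array([[  0.0012,   0.9586,   0.2848,  78.747 ],
       [  1.    ,  -0.0011,  -0.0005,  -0.3321],
       [ -0.0002,   0.2848,  -0.9586, -81.9223],
       [  0.    ,   0.    ,   0.    ,   1.    ]])}
{'time_s': 0.15, 'qpos': array([-1.175 ,  0.4236,  1.6305, -0.    ,  1.0886, -0.019 ]), 'dq': array([-0.0005, -0.0008, -0.004 ,  0.0007,  0.0004, -0.0006]), 'tau': array([  0.0007, -54.4986, -27.3919,   0.0644,   0.0205,  -0.0001]), 'tool_pos': array([ 251.7609, -571.6892,  302.104 ]), 'orientation': array([ 0.9786,  0.2059, -0.0001, -0.0006]), 'force': array([-0.1806,  0.0587,  0.6985]), 'wrist_torque': array([-0.0035, -0.0556, -0.01  ]), 'width': 87.7492854152863}
```

View pics/a_scene.png

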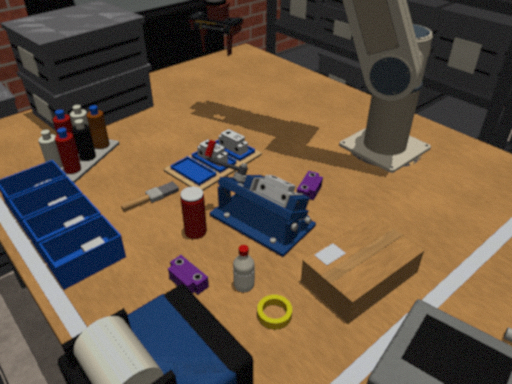

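View pics/a_top.png

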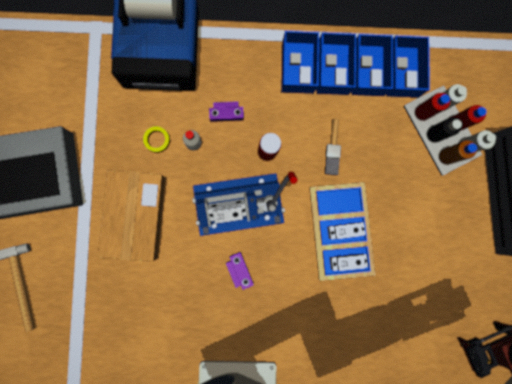

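View pics/a_wrist.png

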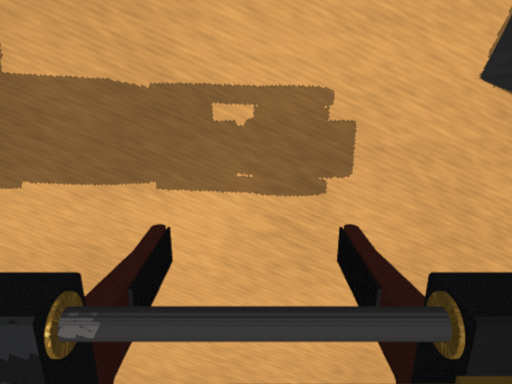

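```bash
cat > h.py <<'E'
import numpy as np, cv2
from scipy.spatial.transform import Rotation as R
from scipy.optimize import least_squares
from station import env,set_gripper,viewer,workorder
np.set_printoptions(precision=4,suppress=True)
def T_of(name,st=None):
    p=viewer.camera_params(name)
    if name!='wrist': return p,p['pose']
    T=np.eye(4);T[:3,:3]=R.from_quat(st['orientation']).as_matrix();T[:3,3]=st['tool_pos']
    return p,T@p['tool_from_camera']
def proj(P,p,T):
    P=np.atleast_2d(P);c=(P-T[:3,3])@T[:3,:3]
    return np.c_[p['cx']+p['fx']*c[:,0]/-c[:,2], p['cy']-p['fy']*c[:,1]/-c[:,2]]
def ray(uv,p,T):
    d=np.array([(uv[0]-p['cx'])/p['fx'],-(uv[1]-p['cy'])/p['fy'],-1.]);d=T[:3,:3]@d
    return T[:3,3],d/np.linalg.norm(d)
def at_z(uv,z,p,T):
    o,d=ray(uv,p,T);return o+d*(z-o[2])/d[2]
def tri(rays):
    A=np.zeros((3,3));b=np.zeros(3)
    for o,d in rays:
        M=np.eye(3)-np.outer(d,d);A+=M;b+=M@o
    x=np.linalg.solve(A,b);return x,[np.linalg.norm(np.cross(d,x-o)) for o,d in rays]
E
python3 - <<'E'
import cv2
t=cv2.imread('pics/a_top.png');s=cv2.imread('pics/a_scene.png')
cv2.imwrite('pics/b_top.png',cv2.resize(t[150:300,180:380],None,fx=4,fy=4,interpolation=cv2.INTER_CUBIC))
cv2.imwrite('pics/b_scene.png',cv2.resize(s[120:260,160:340],None,fx=4.2,fy=4.2,interpolation=cv2.INTER_CUBIC))
E
```

```text
(no output)
```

View pics/b_top.png

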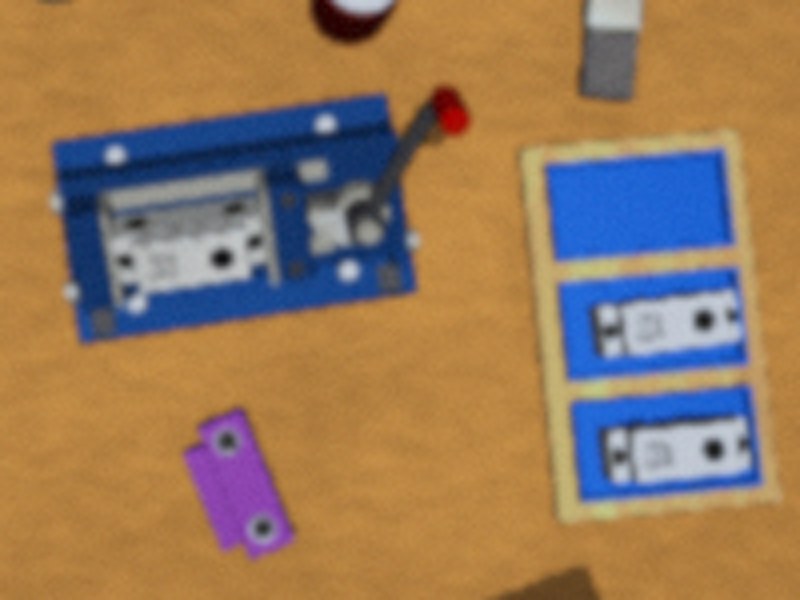

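View pics/b_scene.png

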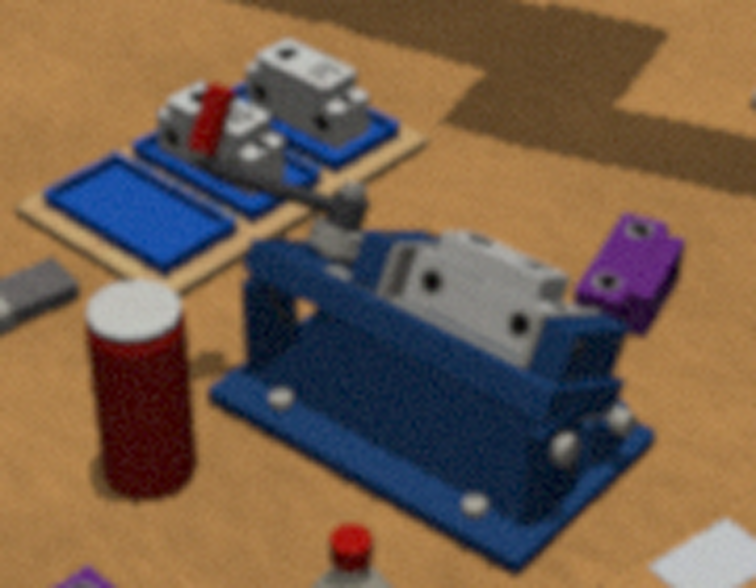

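```bash
python3 - <<'E'
from h import *
pt,Tt=T_of('top');ps,Ts=T_of('scene')
t=lambda u,v:((u+.5)/4-.5+180,(v+.5)/4-.5+150)
s=lambda u,v:((u+.5)/4.2-.5+160,(v+.5)/4.2-.5+120)
for n,a in dict(ul=(53,143),ur=(385,97),lr=(415,292),ll=(82,342)).items(): print(n,at_z(t(*a),12,pt,Tt))
for n,a in dict(r=(654,437),b=(517,570),l=(210,393)).items(): print(n,at_z(s(*a),10,ps,Ts))
X=lambda a,b:tri([ray(t(*a),pt,Tt),ray(s(*b),ps,Ts)])
print('grip',X((451,108),(212,118)))
print('empty tray centre', at_z(t(641,205),14,pt,Tt))
for a in [(522,150),(738,130),(780,500),(560,522)]: print('board',at_z(t(*a),10,pt,Tt))
for a in [(545,165),(725,150),(736,246),(556,260)]: print('trayc in',at_z(t(*a),14,pt,Tt))
for a in [(45,197),(115,157),(235,230),(165,270)]: print('trayc sc rim',at_z(s(*a),23,ps,Ts))
E
```

```text
ul [607.9267 144.4106  12.    ]
ur [649.5903 -98.1861  12.    ]
lr [ 506.7752 -123.3078   12.    ]
ll [463.8949 117.7697  12.    ]
r [466.0551 122.5344  10.    ]
b [611.1445 149.7915  10.    ]
l [652.4434 -94.217   10.    ]
grip (array([ 619.227 , -121.8163,  193.763 ]), [np.float64(1.4770801517837684), np.float64(1.477080151783893)])
empty tray centre [ 575.2844 -288.6616   14.    ]
board [ 613.6426 -200.723    10.    ]
board [ 633.5592 -361.8169   10.    ]
board [ 363.1401 -393.5158   10.    ]
board [ 343.5293 -232.3688   10.    ]
trayc in [ 602.6701 -217.1984   14.    ]
trayc in [ 617.9063 -350.9238   14.    ]
trayc in [ 547.1542 -359.3506   14.    ]
trayc in [ 533.0347 -226.2369   14.    ]
trayc sc rim [ 621.526  -336.8233   23.    ]
trayc sc rim [ 553.1008 -347.087    23.    ]
trayc sc rim [ 541.4978 -213.1782   23.    ]
trayc sc rim [ 606.7446 -207.067    23.    ]
```

```bash
cat >> h.py <<'E'
def vise(o=(544.7,38.2),yaw=np.radians(10.1)):
    Rv=R.from_euler('z',yaw).as_matrix();V=np.eye(4);V[:3,:3]=Rv;V[:3,3]=[o[0],o[1],0]
    S=np.eye(4);S[:3,:3]=R.from_euler('y',-30,degrees=True).as_matrix();S[2,3]=92
    return V,V@S
def rot_seat(S,ang,sgn=1):
    "tool z = -seat z; tool y along seat-plane angle ang (deg from seat x, ccw)"
    a=np.radians(ang);y=np.array([np.cos(a),np.sin(a),0]);z=np.array([0,0,-1.]);x=np.cross(y,z)
    return R.from_matrix(S[:3,:3]@np.c_[x,y,z]).as_quat()
def sp(S,p): return S[:3,:3]@np.asarray(p,float)+S[:3,3]
def grip_seat(th,r=105.,h=67): 
    a=np.radians(-30)-th;return np.array([r*np.cos(a),-118+r*np.sin(a),h])
def down(yaw_y):
    "tool down, tool y at world angle yaw_y rad"
    y=np.array([np.cos(yaw_y),np.sin(yaw_y),0]);z=np.array([0,0,-1.]);return R.from_matrix(np.c_[np.cross(y,z),y,z]).as_quat()
E
python3 - <<'E'
from h import *
V,S=vise()
for off in (90,-90):
  print('off',off)
  for th in (0,.5,1.,1.4,1.75):
    g=grip_seat(th);g[2]+=63
    print(th,env.ik(sp(S,g),rot_seat(S,-30-np.degrees(th)+off)))
for a in (0,180):
  for h in (33+61,33+61+80,300):
    print('block',a,h,env.ik(sp(S,[0,0,h]),rot_seat(S,a)))
  for z in (108,250): print('tray',env.ik([575,-285,z],down(np.radians(7+a))))
E
```

```text
off 90
0 [-0.3247  0.3615  1.9692  0.6353  0.4167 -2.0832]
0.5 [-0.4224  0.3819  1.9972  0.7549  0.4238 -1.7896]
1.0 [-0.502   0.3969  2.0648  0.9142  0.4072 -1.5291]
1.4 [-0.5426  0.4051  2.1396  1.0809  0.3824 -1.3448]
1.75 [-0.553   0.4094  2.2128  1.2624  0.3572 -1.1988]
off -90
0 [-0.3247  0.3615  1.9692  0.6353  0.4167  1.0584]
0.5 [-0.4224  0.3819  1.9972  0.7549  0.4238  1.352 ]
1.0 [-0.502   0.3969  2.0648  0.9142  0.4072  1.6125]
1.4 [-0.5426  0.4051  2.1396  1.0809  0.3824  1.7968]
1.75 [-0.553   0.4094  2.2128  1.2624  0.3572  1.9428]
block 0 94 None
block 0 174 [-0.0263  0.1783  2.2802  0.5427  0.196  -0.7102]
block 0 300 [-0.0709 -0.162   2.2772  0.2448  0.5291 -0.4276]
tray [-0.4787  0.7019  1.6792 -0.      0.7604 -0.6009]
tray [-0.4787  0.5072  1.6283 -0.      1.0061 -0.6009]
block 180 94 None
block 180 174 [-0.0263  0.1783  2.2802  0.5427  0.196   2.4313]
block 180 300 None
tray [-0.4787  0.7019  1.6792 -0.      0.7604  2.5407]
tray [-0.4787  0.5072  1.6283 -0.      1.0061  2.5407]
```

```bash
cat >> h.py <<'E'
def rot_block(S,tilt,flip=0):
    "tool y along seat x (flip: -x), tool z=-seat z tilted by tilt deg about seat x (block frame)"
    Q=R.from_euler('x',tilt,degrees=True).as_matrix()
    y=np.array([1.,0,0])*(1-2*flip);z=Q@np.array([0,0,-1.]);x=np.cross(y,z)
    return S[:3,:3]@np.c_[x,y,z]
def block_tcp(S,p,tilt,flip=0):
    M=rot_block(S,tilt,flip);return sp(S,p)-61*M[:,2],R.from_matrix(M).as_quat()
E
python3 - <<'E'
from h import *
V,S=vise()
for tilt in (-25,-20,-15,-10,-5,0,5,10,15,20,25):
  for h in (33,40,100,180):
    print(tilt,h,env.ik(*block_tcp(S,[0,0,h],tilt)), env.ik(*block_tcp(S,[0,0,h],tilt,1)))
E
```

```text
-25 33 None None
-25 40 None None
-25 100 None None
-25 180 [ 0.3394  0.0711  2.2865 -1.0427  0.604   1.1162] [ 0.3394  0.0711  2.2865 -1.0427  0.604  -2.0254]
-20 33 None None
-20 40 None None
-20 100 [ 0.259   0.2585  2.2722 -1.2976  0.4053  1.3523] [ 0.259   0.2585  2.2722 -1.2976  0.4053 -1.7893]
-20 180 [ 0.2694  0.038   2.2943 -0.9273  0.501   0.9507] [ 0.2694  0.038   2.2943 -0.9273  0.501  -2.1909]
-15 33 None None
-15 40 None None
-15 100 [ 0.1916  0.2353  2.2798 -1.2033  0.2893  1.2026] [ 0.1916  0.2353  2.2798 -1.2033  0.2893 -1.939 ]
-15 180 [ 0.1936  0.013   2.2986 -0.7369  0.4088  0.7098] [ 0.1936  0.013   2.2986 -0.7369  0.4088 -2.4318]
-10 33 None None
-10 40 None None
-10 100 [ 0.121   0.2198  2.2829 -0.9425  0.1817  0.8862] [ 0.121   0.2198  2.2829 -0.9425  0.1817 -2.2554]
-10 180 [ 0.1139 -0.0029  2.2993 -0.4376  0.3432  0.3604] None
-5 33 None None
-5 40 None None
-5 100 [ 0.0489  0.2126  2.2814 -0.1947  0.1202  0.0831] None
-5 180 [ 0.0325 -0.0092  2.2963 -0.0467  0.3248 -0.0801] None
0 33 None None
0 40 None None
0 100 [-0.0226  0.2138  2.2755  0.6273  0.1691 -0
[... 1543 characters left out ...]
  -1.6369] [-0.2389  0.4417  2.1741  1.2699  0.554   1.5047]
20 100 [-0.27    0.2948  2.2105  1.0983  0.6117 -1.4626] [-0.27    0.2948  2.2105  1.0983  0.6117  1.679 ]
20 180 [-0.3188  0.0942  2.2312  0.8941  0.7374 -1.2489] [-0.3188  0.0942  2.2312  0.8941  0.7374  1.8927]
25 33 [-0.2805  0.4888  2.1417  1.2511  0.6562 -1.6627] [-0.2805  0.4888  2.1417  1.2511  0.6562  1.4789]
25 40 [-0.2841  0.4726  2.1472  1.2356  0.6613 -1.6471] [-0.2841  0.4726  2.1472  1.2356  0.6613  1.4945]
25 100 [-0.3171  0.3301  2.1856  1.1001  0.7187 -1.5075] [-0.3171  0.3301  2.1856  1.1001  0.7187  1.6341]
25 180 [-0.3685  0.1351  2.2097  0.9313  0.8377 -1.3259] [-0.3685  0.1351  2.2097  0.9313  0.8377  1.8157]
```

```bash
python3 - <<'E'
from h import *
import pickle
V,S=vise()
q=rot_seat(S,60)
print(env.ik([520,-290,330],down(np.radians(7))), env.ik(sp(S,[40,-60,290]),q))
env.reach([520,-290,330],down(np.radians(7)));
st=env.read_state();im=viewer.camera('wrist');cv2.imwrite('pics/c_w1.png',im);print(st['time_s'])
env.reach(sp(S,[40,-60,290]),q)
st2=env.read_state();im=viewer.camera('wrist');cv2.imwrite('pics/c_w2.png',im);print(st2['time_s'])
pickle.dump([st,st2],open('c.pkl','wb'))
E
python3 -c "
import cv2
for n in ('w1','w2'):
    cv2.imwrite(f'pics/c_{n}b.png',cv2.resize(cv2.imread(f'pics/c_{n}.png'),(800,600),interpolation=cv2.INTER_CUBIC))"
```

```text
[-0.5287  0.35    1.6734 -0.      1.1183 -0.6509] [-0.2141 -0.0719  2.1727  0.3549  0.5794 -1.6903]
1.6
2.675
```

View pics/c_w1b.png

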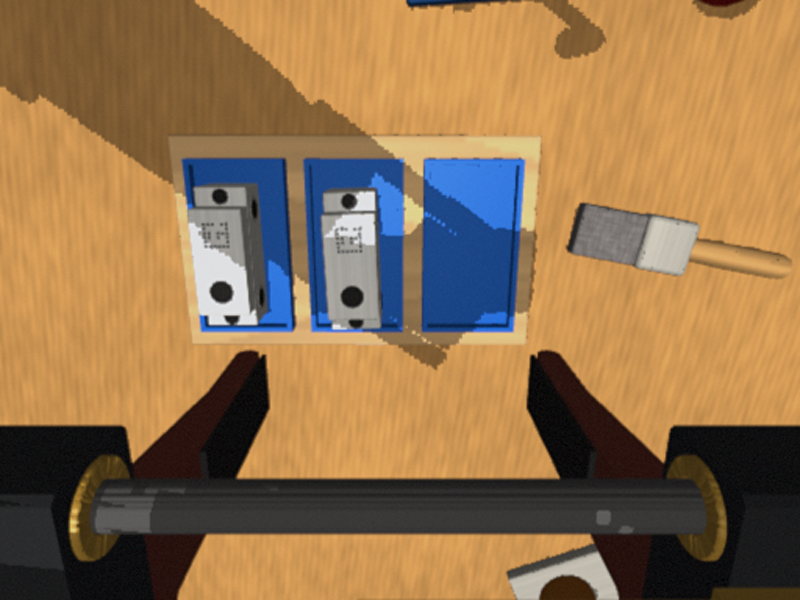

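View pics/c_w2b.png

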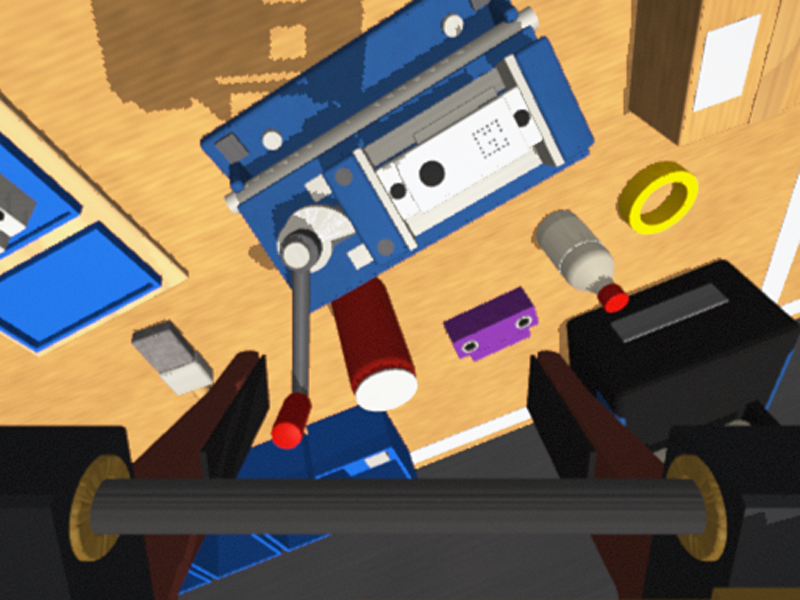

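```bash
python3 - <<'E'
import cv2
a=cv2.imread('pics/c_w2.png')
cv2.imwrite('pics/d1.png',cv2.resize(a[20:170,220:390],None,fx=4.5,fy=4,interpolation=cv2.INTER_CUBIC) if 0 else cv2.resize(a[30:165,215:395],None,fx=4.4,fy=4.4,interpolation=cv2.INTER_CUBIC))
cv2.imwrite('pics/d2.png',cv2.resize(a[130:290,120:280],None,fx=3.7,fy=3.7,interpolation=cv2.INTER_CUBIC))
a=cv2.imread('pics/c_w1.png')
cv2.imwrite('pics/d3.png',cv2.resize(a[80:225,220:360],None,fx=4,fy=4,interpolation=cv2.INTER_CUBIC))
E
```

```text
(no output)
```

View pics/d1.png

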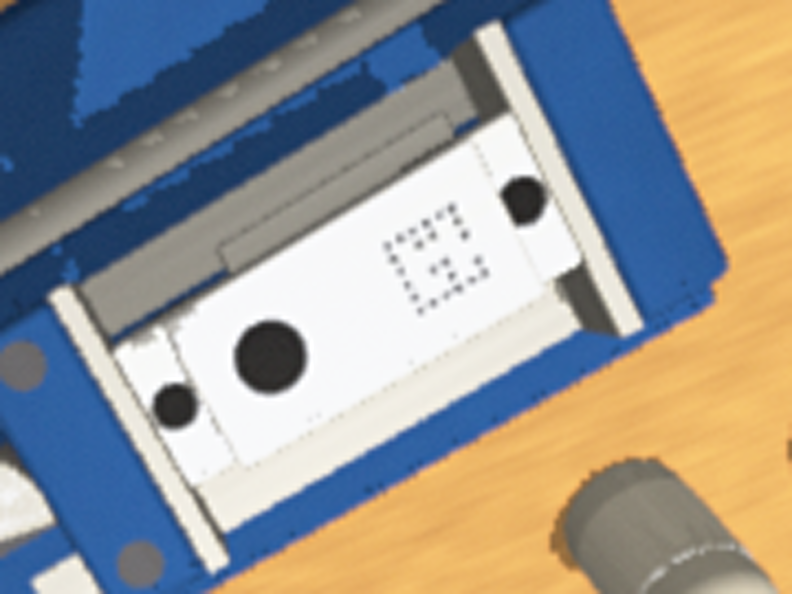

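View pics/d2.png

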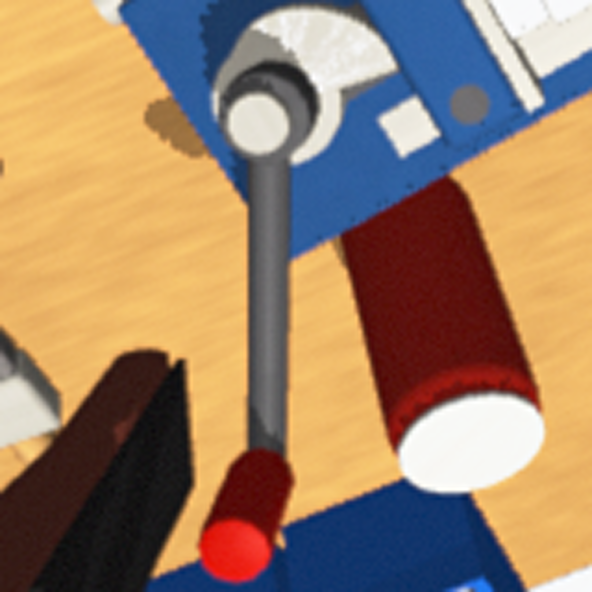

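View pics/d3.png

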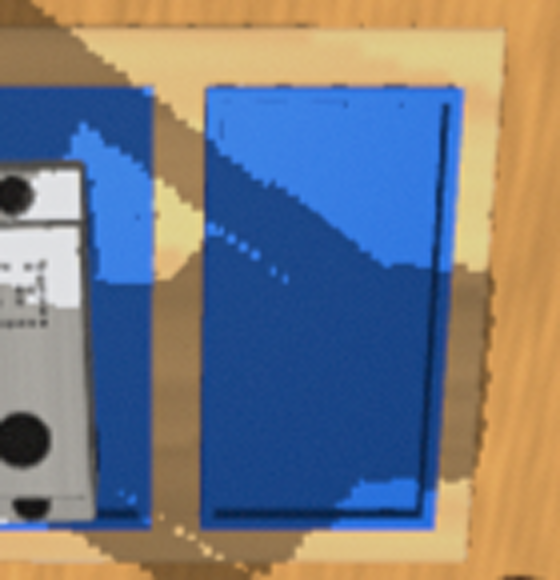

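```bash
cat > fit.py <<'E'
from h import *
import pickle
st,st2=pickle.load(open('c.pkl','rb'))
pw,Tw=T_of('wrist',st2);pt,Tt=T_of('top');ps,Ts=T_of('scene')
d1=lambda u,v:((u+.5)/4.4-.5+215,(v+.5)/4.4-.5+30)
d2=lambda u,v:((u+.5)/3.7-.5+120,(v+.5)/3.7-.5+130)
t=lambda u,v:((u+.5)/4-.5+180,(v+.5)/4-.5+150)
s=lambda u,v:((u+.5)/4.2-.5+160,(v+.5)/4.2-.5+120)
W=[([-18,-37,50],d1(172,325)),([18,-37,50],d1(240,468)),([-18,37,50],d1(478,140)),([18,37,50],d1(547,283)),
 ([-36,50,34],d1(478,30)),([36,50,34],d1(620,335)),([-36,-50,34],d1(78,285)),([36,-50,34],d1(228,563))]
def res(p,full=False):
    V,S=vise(p[:2],p[2]);r=[]
    P=np.array([sp(S,a) for a,_ in W]);r+=list((proj(P,pw,Tw)-np.array([b for _,b in W])))
    g=grip_seat(p[3],h=88);r+=list(proj(sp(S,g),pw,Tw)-d2(237,549))
    g=sp(S,grip_seat(p[3]))
    r+=list(proj(g,pt,Tt)-t(451,108));r+=list(proj(g,ps,Ts)-s(212,118))
    r=np.array(r); return r if full else r.ravel()
f=least_squares(res,[544.7,38.2,.176,.05],x_scale=[1,1,.01,.01],loss='soft_l1')
if __name__=='__main__':
    print(f.x);print(res(f.x,True))
E
python3 fit.py
```

```text
[544.7969  45.4365   0.18     0.0443]
[[-2.2987  0.127 ]
 [ 1.2876  1.1942]
 [-0.6768 -0.615 ]
 [ 1.3154  2.8336]
 [-0.2647  0.2415]
 [ 0.8673  0.2135]
 [-1.7662 -1.0854]
 [ 0.8974 -0.8354]
 [-0.2992  0.7122]
 [-1.6947  0.6515]
 [ 0.4203  0.1697]]
```

```bash
python3 - <<'E'
from fit import *
x=f.x; V,S=vise(x[:2],x[2])
g=grip_seat(x[3]); q=rot_seat(S,60-np.degrees(x[3]))
print(sp(S,g))
env.reach(sp(S,g+[0,0,130]),q)
st3=env.read_state();cv2.imwrite('pics/e_w3.png',viewer.camera('wrist'));pickle.dump(st3,open('e.pkl','wb'));print(st3['time_s'])
E
python3 -c "
import cv2
cv2.imwrite(f'pics/e_w3b.png',cv2.resize(cv2.imread(f'pics/e_w3.png'),(800,600),interpolation=cv2.INTER_CUBIC))"
```

```text
[ 618.5035 -118.4856  194.2843]
3.3833
```

View pics/e_w3b.png

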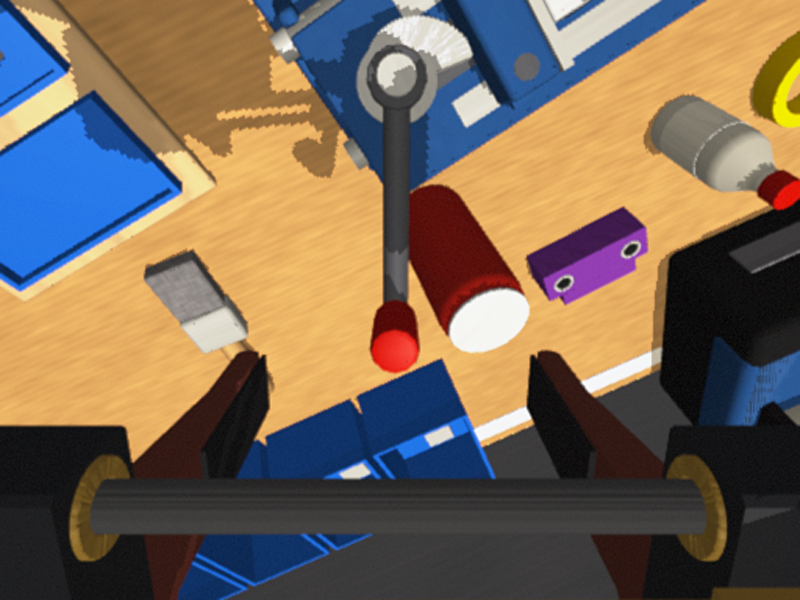

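```bash
python3 - <<'E'
from fit import *
x=f.x; V,S=vise(x[:2],x[2])
st3=pickle.load(open('e.pkl','rb'));p3,T3=T_of('wrist',st3)
P,e=tri([ray(d2(237,549),pw,Tw),ray((394.5*.64-.5,351.5*.64-.5),p3,T3)])
print(P,e, 'exp',sp(S,grip_seat(x[3],h=88)), 'in seat',S[:3,:3].T@(P-S[:3,3]),grip_seat(x[3],h=88))
E
```

```text
[ 612.0942 -121.676   208.6063] [np.float64(0.35003783658300536), np.float64(0.35003783658277937)] exp [ 608.1496 -120.3609  212.4711] in seat [  89.7462 -176.4707   82.8304] [  88.5217 -174.4704   88.    ]
```

```bash
python3 - <<'E'
from fit import *
x=f.x; V,S=vise(x[:2],x[2])
g=grip_seat(x[3])
print(env.move_l(sp(S,g+[0,0,65]),rate=100,f_stop=10))
set_gripper(26)
st=env.read_state();print(st['width'],st['force'],st['time_s'])
for c in ('wrist','scene'): cv2.imwrite(f'pics/f_{c}.png',viewer.camera(c))
a=cv2.imread('pics/f_scene.png')[80:260,160:360]
cv2.imwrite('pics/f_sb.png',cv2.resize(a,None,fx=3.3,fy=3.3,interpolation=cv2.INTER_CUBIC))
E
```

```text
False
26.243546125820785 [-0.1722 -0.2081  0.1964] 5.2833
```

View pics/f_wrist.png

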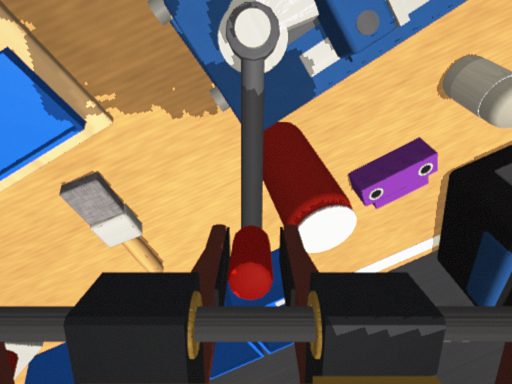

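View pics/f_sb.png

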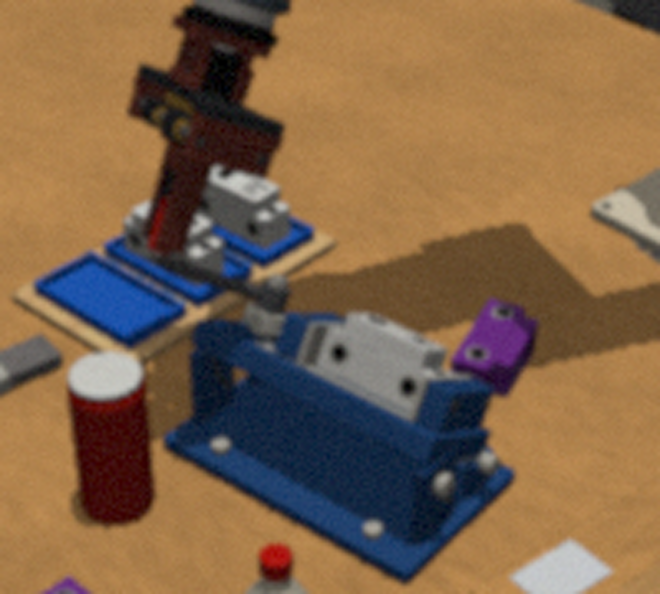

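```bash
python3 - <<'E'
from fit import *
x=f.x; V,S=vise(x[:2],x[2])
ths=np.append(np.arange(x[3]+.15,1.75,.19),1.76)
for th in ths:
    r=env.move_l(sp(S,grip_seat(th)+[0,0,65]),rot_seat(S,60-np.degrees(th)),rate=80,f_stop=25)
    st=env.read_state();print(round(th,2),r,st['force'],st['time_s'])
    if r: break
cv2.imwrite('pics/g_wrist.png',viewer.camera('wrist'));cv2.imwrite('pics/g_top.png',viewer.camera('top'))
E
```

```text
0.19 False [-0.2101 -0.4722 -0.7576] 5.7333
0.38 False [ 0.4341 -0.3878  0.4757] 6.1333
0.57 False [-0.1082  0.7336  0.6377] 6.5333
0.76 False [-0.5325 -0.2998  0.6161] 6.9333
0.95 False [ 0.1159  0.0035 -0.6846] 7.3333
1.14 False [-0.1329  0.0265 -0.1227] 7.7333
1.33 False [ 0.8777 -1.3458  0.2026] 8.1333
1.52 False [ 0.3757 -0.2852 -0.7207] 8.5333
1.71 False [ 0.5441  0.7637 -0.4673] 8.9333
1.76 False [-0.197   0.2883  0.1856] 9.1833
```

View pics/g_wrist.png

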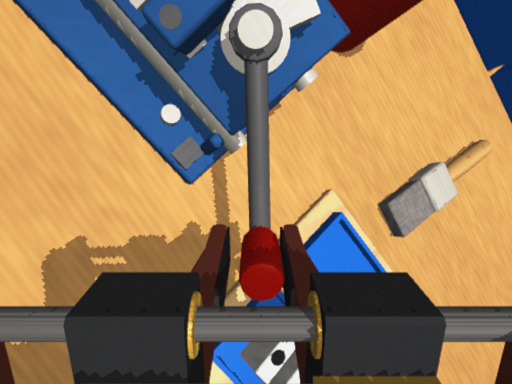

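```bash
python3 - <<'E'
from fit import *
x=f.x; V,S=vise(x[:2],x[2])
th=1.76
set_gripper(60)
env.move_l(sp(S,grip_seat(th)+[0,0,165]),rate=200)
set_gripper(88)
p,q=block_tcp(S,[0,0,190],10)
print(env.ik(p,q))
env.reach(p,q)
st4=env.read_state();cv2.imwrite('pics/i_w.png',viewer.camera('wrist'));pickle.dump(st4,open('i.pkl','wb'));print(st4['time_s'])
E
python3 -c "
import cv2
cv2.imwrite(f'pics/i_wb.png',cv2.resize(cv2.imread(f'pics/i_w.png'),(800,600),interpolation=cv2.INTER_CUBIC))"
```

```text
[-0.1855  0.0007  2.2683  0.7051  0.5496 -0.9638]
12.1167
```

View pics/i_wb.png

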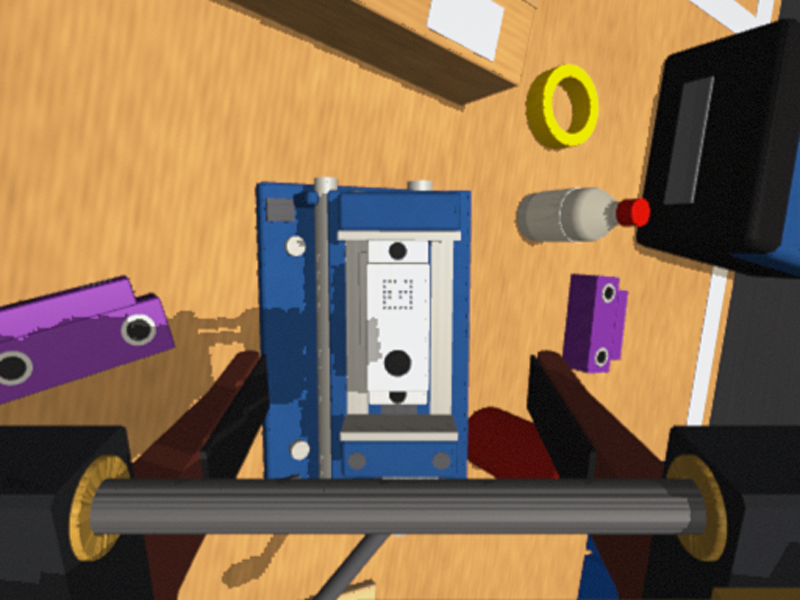

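```bash
python3 - <<'E'
from fit import *
x=f.x; V,S=vise(x[:2],x[2])
st4=pickle.load(open('i.pkl','rb'));p,T=T_of('wrist',st4)
P=np.array([sp(S,a) for a in [(-18,37,50),(18,37,50),(18,-37,50),(-18,-37,50),(-36,50,34),(36,50,34),(-36,-67.5,34),(36,-67.5,34)]])
uv=proj(P,p,T);im=cv2.imread('pics/i_w.png')[100:310,150:340]
im=cv2.resize(im,None,fx=3,fy=3,interpolation=cv2.INTER_CUBIC)
for u in uv: cv2.circle(im,tuple(np.round((u-[150,100]+.5)*3-.5).astype(int)),3,(0,0,255),1)
cv2.imwrite('pics/i_p.png',im)
E
```

```text
(no output)
```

View pics/i_p.png

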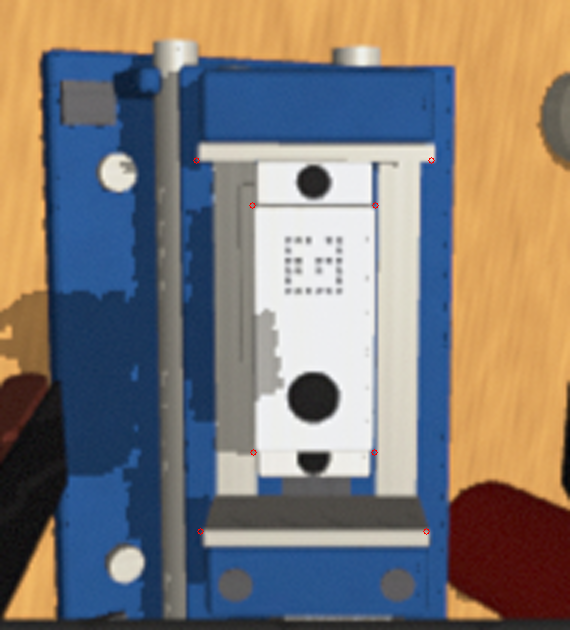

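```bash
python3 - <<'E'
from fit import *
x=f.x; V,S=vise(x[:2],x[2])
p1,q=block_tcp(S,[0.4,0,60],10)
env.move_l(p1,q,rate=180,f_stop=15)
p2,q=block_tcp(S,[0.4,0,34],10)
print(env.move_l(p2,q,rate=60,f_stop=12), env.read_state()['tool_pos']-p2)
set_gripper(0)
st=env.read_state();print(st['width'],st['force'],st['time_s'])
cv2.imwrite('pics/j_w.png',viewer.camera('wrist'))
a=viewer.camera('scene')[80:260,160:360]
cv2.imwrite('pics/j_s.png',cv2.resize(a,None,fx=3.3,fy=3.3,interpolation=cv2.INTER_CUBIC))
E
```

```text
False [-0.0573 -0.0908  0.4855]
35.93055508087367 [-1.5784 -1.1947 -0.4278] 14.475
```

View pics/j_w.png

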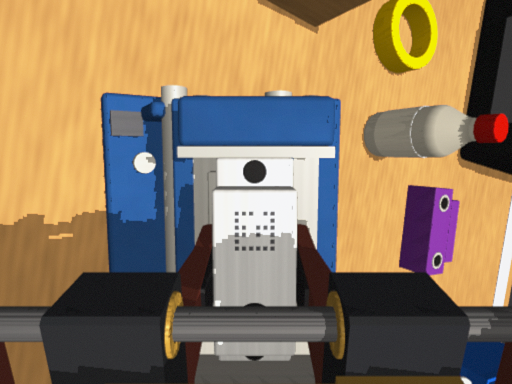

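View pics/j_s.png

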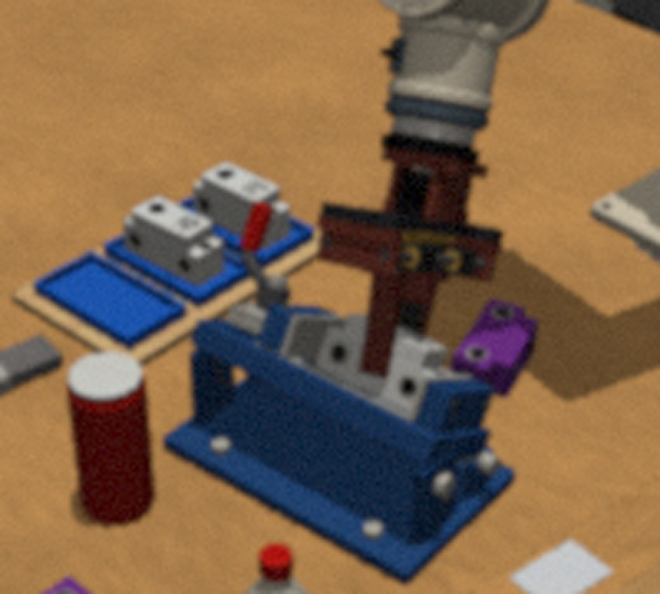

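```bash
cat > tray.py <<'E'
from fit import *
p1,T1=T_of('wrist',st)
d3=lambda u,v:((u+.5)/4-.5+220,(v+.5)/4-.5+80)
C=np.array([[-36,66],[36,66],[36,-66],[-36,-66]],float)
obs=[(p1,T1,[d3(207,87),d3(463,88),d3(436,528),d3(200,528)]),
     (pt,Tt,[t(556,260),t(545,165),t(725,150),t(736,246)]),
     (ps,Ts,[s(235,230),s(165,270),s(45,197),s(115,157)])]
obs[1]=(pt,Tt,[obs[1][2][i] for i in (0,1,2,3)])
def W3(p):
    c,sn=np.cos(p[2]),np.sin(p[2]);return np.c_[p[0]+c*C[:,0]-sn*C[:,1],p[1]+sn*C[:,0]+c*C[:,1],np.full(4,p[3] if len(p)>3 else 23.)]
def rt(p,sel=(0,1,2)): 
    P=W3(p);return np.concatenate([(proj(P,obs[i][0],obs[i][1])-np.array(obs[i][2])).ravel() for i in sel])
ft=least_squares(rt,[577,-282,.12],x_scale=[1,1,.01],loss='soft_l1')
if __name__=='__main__':
    print('all',ft.x);print(ft.fun.reshape(-1,2))
    for k in (0,1,2): r=least_squares(rt,[577,-282,.12],x_scale=[1,1,.01],kwargs=dict(sel=(k,)));print(k,r.x,abs(r.fun).max())
    r=least_squares(rt,[577,-282,.12,23],x_scale=[1,1,.01,1]);print('z free',r.x)
E
python3 tray.py
python3 - <<'E'
from fit import *
x=f.x; V,S=vise(x[:2],x[2])
for h,rate in ((44,30),(120,80)):
    p,q=block_tcp(S,[0.4,0,h],10)
    print(env.move_l(p,q,rate=rate,f_stop=25)); s_=env.read_state();print(s_['width'],s_['force'],s_['time_s'])
cv2.imwrite('pics/k_w.png',viewer.camera('wrist'));cv2.imwrite('pics/k_s.png',viewer.camera('scene'))
E
```

```text
all [ 574.4522 -284.2415    0.1215]
[[ 0.0367 -0.1331]
 [ 0.5087 -0.3736]
 [-0.1535  0.6491]
 [ 0.2229  0.6247]
 [-0.4726  0.6738]
 [-0.3765 -0.1289]
 [-0.9547 -0.4425]
 [-0.8383 -0.0194]
 [ 0.873  -2.8255]
 [-0.1767 -1.7506]
 [-0.5905 -1.6083]
 [ 0.4191 -1.6621]]
0 [ 574.2452 -284.0917    0.1226] 0.5702628356153383
1 [ 574.5717 -286.1837    0.1124] 0.45621077520888775
2 [ 580.5798 -276.1063    0.1122] 0.8121848490554839
z free [ 575.1779 -285.2524    0.1203   17.0958]
False
35.47024135336871 [-0.2417 -1.1897 -4.251 ] 15.0583
False
35.77996338134841 [-0.4347 -0.7236 -4.0403] 16.1583
```

View pics/k_w.png

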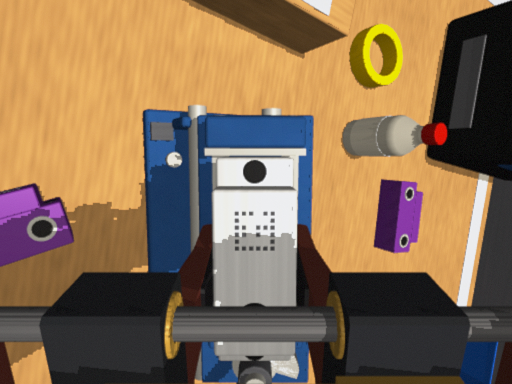

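View pics/k_s.png

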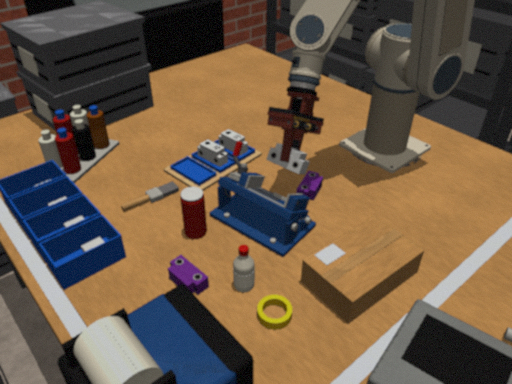

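```bash
cat >> tray.py <<'E'
def tray_frame(c=(574.5,-285.0),yaw=.1205,z=14.):
    S=np.eye(4);S[:3,:3]=R.from_euler('z',yaw).as_matrix();S[:3,3]=[c[0],c[1],z];return S
E
python3 - <<'E'
from tray import *
St=tray_frame()
V,S=vise(f.x[:2],f.x[2])
print(env.ik(*block_tcp(S,[.4,0,190],10)))
for h in (34,60,80,234): print(env.ik(*block_tcp(St,[0,0,h],10)))
Sm=tray_frame((545,0),.17); print(env.ik(*block_tcp(Sm,[0,0,240],10)))
E
```

```text
[-0.1838  0.0012  2.2672  0.7038  0.549  -0.9607]
[-0.5412  0.7373  1.6098  0.1744  0.9098 -0.7769]
[-0.5412  0.7     1.6065  0.1692  0.9499 -0.7683]
[-0.5412  0.6721  1.6022  0.1655  0.9815 -0.7618]
[-0.5412  0.4876  1.5206  0.1451  1.2445 -0.716 ]
[-0.111   0.3126  1.7776  0.1876  1.1073 -0.3698]
```

```bash
python3 - <<'E'
from tray import *
V,S=vise(f.x[:2],f.x[2]);St=tray_frame()
p,q=block_tcp(S,[.4,0,180],10); env.move_l(p,q,rate=120)
p,q=block_tcp(tray_frame((545,0),.17),[0,0,240],10); env.move_l(p,q,rate=100)
p,q=block_tcp(St,[0,0,200],10); env.move_l(p,q,rate=180)
sa=env.read_state();cv2.imwrite('pics/l_w.png',viewer.camera('wrist'));print(sa['time_s'],sa['width'],sa['force'])
p,q=block_tcp(St,[0,0,34+30],10); env.move_l(p,q,rate=120)
sb=env.read_state();cv2.imwrite('pics/l_w2.png',viewer.camera('wrist'));print(sb['time_s'],sb['width'],sb['force'])
cv2.imwrite('pics/l_s.png',viewer.camera('scene'));cv2.imwrite('pics/l_t.png',viewer.camera('top'))
pickle.dump([sa,sb],open('l.pkl','wb'))
a=cv2.imread('pics/l_s.png')[70:250,130:330]
cv2.imwrite('pics/l_sb.png',cv2.resize(a,None,fx=3.3,fy=3.3,interpolation=cv2.INTER_CUBIC))
E
```

```text
20.0333 35.467190268068045 [-0.6219 -0.2898 -5.1673]
21.3667 36.302176876869396 [ 0.1167 -0.6116 -4.3268]
```

View pics/l_w.png

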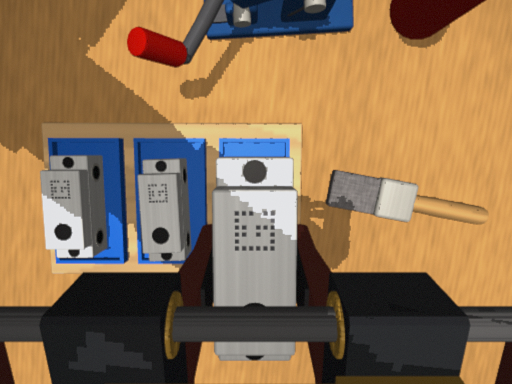

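View pics/l_w2.png

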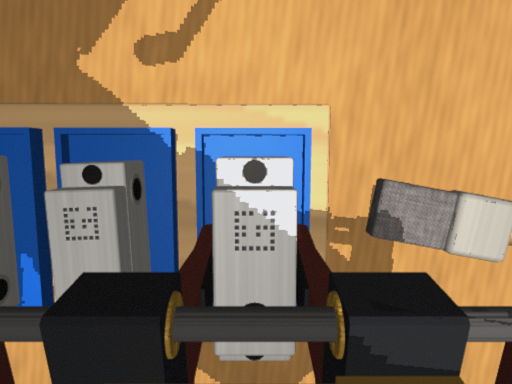

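View pics/l_sb.png

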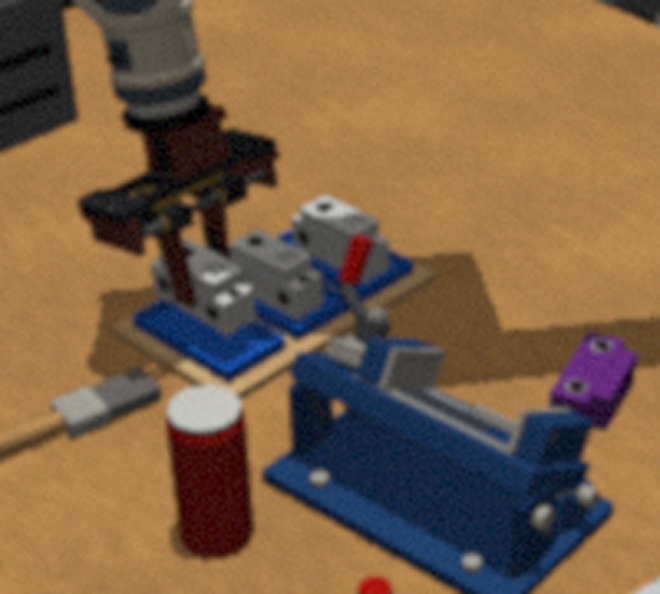

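```bash
python3 - <<'E'
from tray import *
sa,sb=pickle.load(open('l.pkl','rb'));pa,Ta=T_of('wrist',sa);pb,Tb=T_of('wrist',sb)
St=tray_frame(z=10.)
P=np.array([sp(St,a) for a in [(-36,66,13),(36,66,13)]]);print(P)
print(proj(P,pa,Ta),proj(P,pb,Tb))
for a,b in (((219.5,139),(195.5,128.5)),((289.5,139),(311.5,128.5))): print(tri([ray(a,pa,Ta),ray(b,pb,Tb)]))
p=block_tcp(tray_frame(),[0,0,64],10)[0];print(sb['tool_pos']-p)
E
python3 -c "
import cv2
a=cv2.imread('pics/l_w.png')[110:210,190:320];cv2.imwrite('pics/m1.png',cv2.resize(a,None,fx=5,fy=5,interpolation=cv2.INTER_CUBIC))
a=cv2.imread('pics/l_w2.png')[95:215,180:340];cv2.imwrite('pics/m2.png',cv2.resize(a,None,fx=4.5,fy=4.5,interpolation=cv2.INTER_CUBIC))"
```

```text
[[ 530.8273 -223.8061   23.    ]
 [ 602.3052 -215.1511   23.    ]]
[[218.3745 138.2046]
 [289.2799 138.3624]] [[194.1215 127.8899]
 [311.11   128.0438]]
(array([ 532.7127, -224.4532,   28.8763]), [np.float64(0.1391279694121007), np.float64(0.13912796941211744)])
(array([ 602.3079, -215.7238,   25.2507]), [np.float64(0.16322509643483), np.float64(0.16322509643467178)])
[ 0.5005 -0.2779  0.8962]
```

View pics/m1.png

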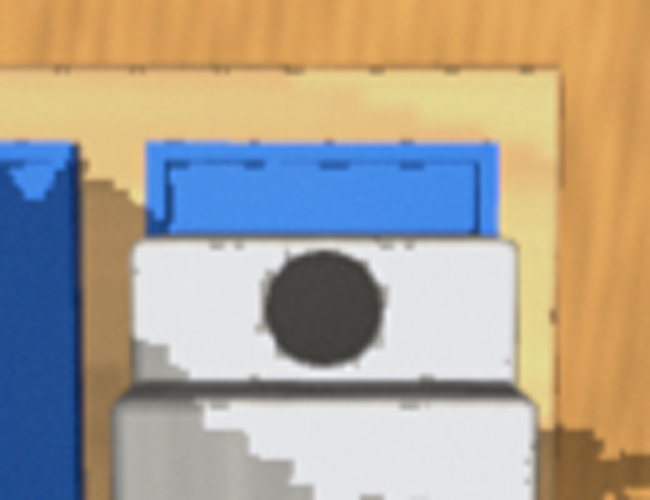

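View pics/m2.png

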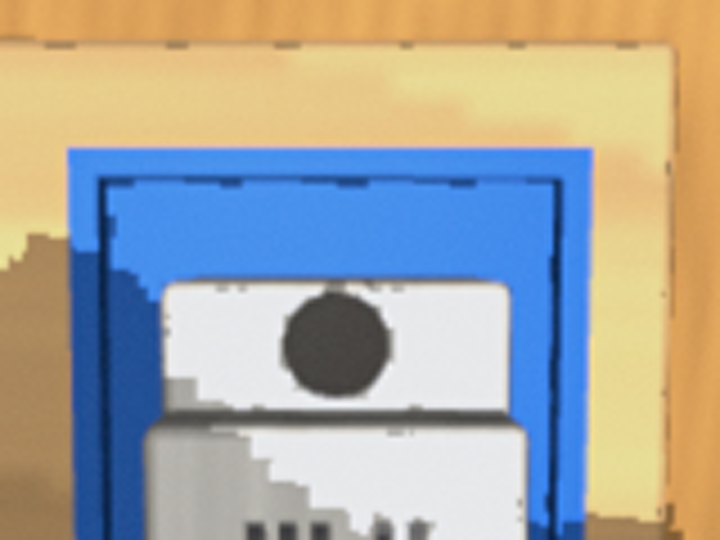

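```bash
python3 - <<'E'
from tray import *
St=tray_frame()
p,q=block_tcp(St,[0,0,40],10); print(env.move_l(p,q,rate=40,f_stop=8), env.read_state()['tool_pos']-p)
p,q=block_tcp(St,[0,0,29],10); print(env.move_l(p,q,rate=10,f_stop=4)); s_=env.read_state()
p,q=block_tcp(St,[0,0,34],10); print(s_['tool_pos']-p,s_['force'],s_['time_s'])
cv2.imwrite('pics/n_w.png',viewer.camera('wrist'));a=viewer.camera('scene')[70:250,130:330]
cv2.imwrite('pics/n_s.png',cv2.resize(a,None,fx=3.3,fy=3.3,interpolation=cv2.INTER_CUBIC))
E
```

```text
False [ 0.0669 -0.0351 -0.0629]
True
[ 0.0599 -0.0837  0.3257] [ 0.1657 -0.0803  5.9194] 22.925
```

View pics/n_s.png

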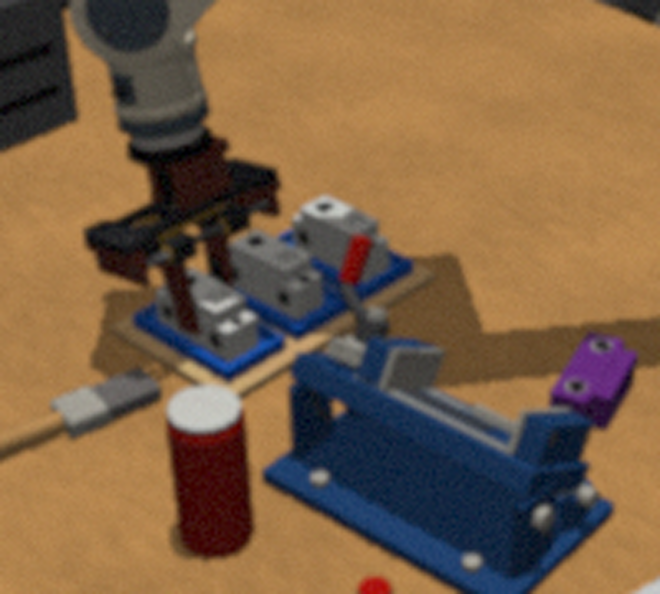

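View pics/n_w.png

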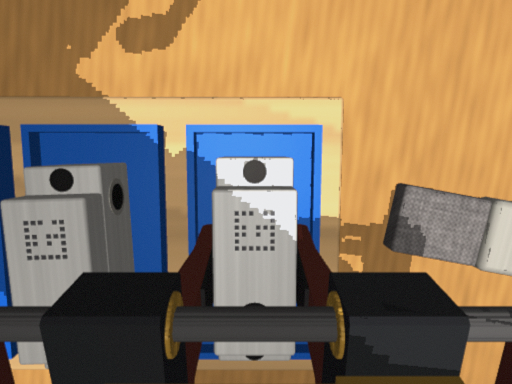

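```bash
python3 - <<'E'
from tray import *
St=tray_frame()
set_gripper(52); s_=env.read_state();print(s_['width'],s_['force'])
M=R.from_quat(s_['orientation']).as_matrix()
env.move_l(s_['tool_pos']-30*M[:,2],rate=60,f_stop=10)
env.move_l(s_['tool_pos']-150*M[:,2],rate=180)
env.hold(.2)
so=env.read_state();cv2.imwrite('pics/o_w.png',viewer.camera('wrist'));pickle.dump(so,open('o.pkl','wb'));print(so['time_s'],so['force'])
cv2.imwrite('pics/o_t.png',viewer.camera('top'));cv2.imwrite('pics/o_s.png',viewer.camera('scene'))
cv2.imwrite('pics/o_tb.png',cv2.resize(cv2.imread('pics/o_t.png')[100:290,190:390],None,fx=3.1,fy=3.1,interpolation=cv2.INTER_CUBIC))
p,T=T_of('wrist',so)
im=cv2.resize(cv2.imread('pics/o_w.png'),(800,600),interpolation=cv2.INTER_CUBIC)
for a in [(x,y,50) for x in(-18,18) for y in(-37,37)]+[(x,y,9) for x in (-36,36) for y in(-66,66)]:
    u=proj(sp(St,a),p,T)[0];cv2.circle(im,tuple(np.round((u+.5)/.64-.5).astype(int)),3,(0,0,255),1)
cv2.imwrite('pics/o_wb.png',im)
E
```

```text
51.84576051114717 [0.6586 1.0513 0.0618]
25.175 [ 0.875  -0.5384  0.0191]
```

View pics/o_wb.png

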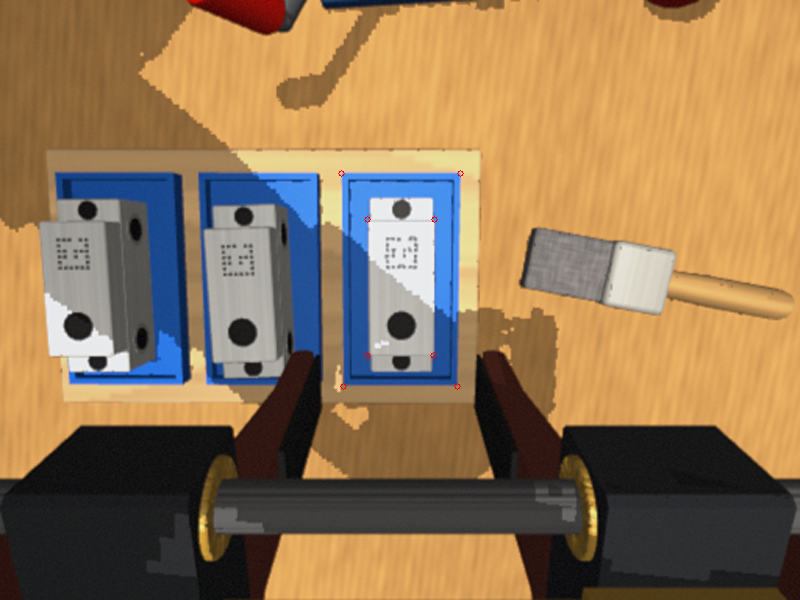

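View pics/o_tb.png

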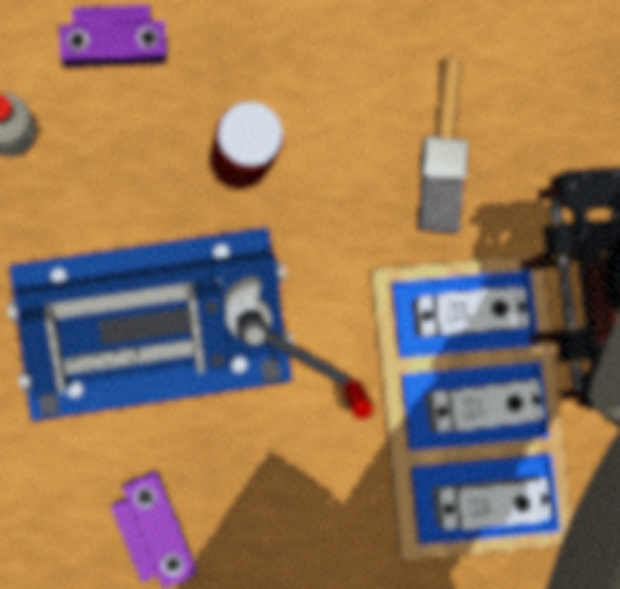

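View pics/o_s.png

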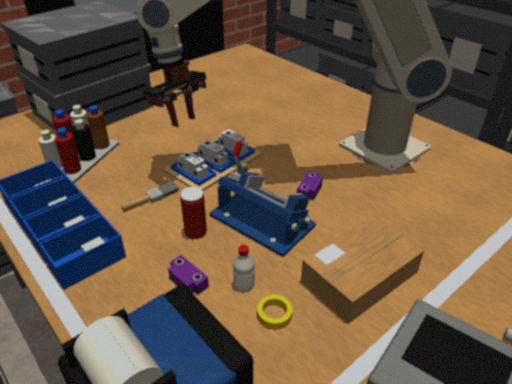

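```bash
python3 - <<'E'
from station import workorder,env
print(workorder.sign_off(), env.read_state()['time_s'])
E
```

```text
the job is handed in; nothing more can be done
the job is handed in; nothing more can be done
```

The job is done and handed in at about 25 s of the 51 s allowed. The marked block stands upright and lengthwise in the empty blue tray, and the vise is left open.

**What I did**
- **Lever:** I held the red handle loosely between the fingers and swung it to about 1.73 rad. Forces stayed under 2 N.
- **Grasp and lift:** I took the block by its long sides with the gripper leaning 10° to the right. A straight approach along the bed's normal was out of reach because of the wrist joint's range. I then lifted it along the bed's normal.
- **Placing:** I lowered it slowly into the tray, and the move stopped at about 6 N on contact. I opened the fingers to 52 mm and drew back 150 mm.

**Last checks that agreed**
- **Jaw:** with the lever open, the sliding jaw appears within about 1 mm of where a 17.5 mm opening would put it.
- **Block:** it touched down 0.3 mm from the height I expected for the tray floor. In the final wrist picture its top corners and the tray rim lie within about a pixel of a block centred in the tray.
- **Surroundings:** comparing the pictures by eye, the finished blocks, bottle, can, brush and tape roll have not moved. The gripper is clear of everything.

**Checks that disagreed**
- **Handle height:** two wrist views put it about 5 mm lower than the scene and top cameras did. I relied on the latter, and the grasp was good.
- **Tray position:** the scene camera alone put the tray 6–8 mm from where the wrist and top views did. I used the wrist and top result, which the final picture and the touchdown height bore out.
- **Rim height:** two wrist views gave 25–29 mm where 23 mm was expected.

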